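Stand the slumped carton back up and close the gap

ROBOT

A 7-joint arm with a two-finger parallel gripper is mounted at the origin on a cart in front of the work surface, level with it; the furniture and walls round the work are solid. World frame = base frame: x ahead of the robot, y to its left, z up, the work surface at z = 0. Lengths are in m, angles in rad, forces in N, time in s.
With the tool pointing down it reaches from about 0.425 to 0.925 m from the base axis. Payload 6.8 kg.
Tool frame: the origin (TCP) lies between the finger pads; the fingertips stand 22 mm ahead of it and the grasp point (between the pads) lies 3 mm ahead of it; z points along the fingers, y is the line along which they close (so a half turn about z gives the same grasp; the last joint's range is limited). The gripper opens to 85 mm and grips with 20 to 120 N. Pads are 22 mm wide; open, the fingers measure 114 mm over their backs; the gripper's body (76 mm by 85 mm) begins 54 mm behind the grasp point. The pads swing forward as they close: fully open they stand 13 mm farther back than shut.
Start: joints at [1.154, 0.477, 0.022, 1.555, -0.011, 1.109, -0.083], TCP at [0.205, -0.643, 0.253] pointing down, gripper open.
Joint ranges: [-2.96, 2.96], [-0.34, 2.1], [-1.41, 1.46], [0.24, 2.44], [-1.37, 4.51], [0.17, 1.92], [-2.96, 2.96]. Speed limits (rad/s): [2.39, 2.39, 3.14, 3.14, 3.14, 3.14, 3.14].

INTERFACE

Orientations are given as a unit quaternion [w, x, y, z].
In Python, from station import bot gives the robot as it stands.
- The arm moves only by the tool servo_tool, never from a script. Its argument "motion" is a list that holds one entry, the list of rows, each a list of 5 numbers: the opening, from 0 (shut) to 1 (fully open), then the shift along the world's x, y, z each as a share of 0.04 m, from -1 to 1, then the turn about the world's z as a share of 0.12 rad, from -1 to 1. A call has 1 to 20 rows; each row shifts and turns the commanded pose from where the row before left it; what a row does not reach is not made up. A row lasts 1/10 s, in which the tool goes at most 50 mm and 8.59 degrees, less where a joint would pass 70% of its speed; a pose out of reach is approached as far as the arm can. A call with a number of a shift or a turn outside -1 to 1 is refused whole. A call with a gripper value outside its range is refused whole. The fingers move at their own pace and stop on an object; "newtons" is the grip in N (left out, the last holds). Time passes only in rows, so rows that do not move let the fingers close. It gives the time, the measured TCP pose, the force, the opening and the grip force at its end, in the units of the state.
- bot.get_obs(): the state, without advancing time (a new reading comes with each control period).
- bot.read_camera(name): name is "side" or "top"; returns (picture, depth): 400x640x3 uint8, red, green, blue; 400x640 float32, m along the optical axis (not along the pixel's ray), 0 where there is no reading.
- bot.get_calibration(name): a dict with "fovy" (degrees; the focal length in pixels is half the picture's height over the tangent of half this angle, whatever the lens; pixels are square), "cx", "cy" (the principal point, pixels), "view" (4x4, takes a point from world to camera coordinates). Camera axes: x right, y down, z forward; pixel columns grow to the right and rows downward; lengths in m; the calibration is good to about 2 mm. A picture is of the moment at which its call begins. get_calibration takes no time and is no camera call.
- bot.hand_in(): hands the job in; it is judged then, once.
The state is a dict: "t": time; "q": joint angles; "joint_vel": joint speeds; "joint_torque": joint torques, N m; "eef_pos": TCP position; "tool_rot": TCP orientation; "contact_force": force on the tool from outside, world axes, zero at the start; "torque": the same for the moment, N m; "gripper_width": opening from 0.0 (shut) to 1.0 (fully open); "grasp_force": force on a finger pad.
Only numpy, scipy, OpenCV 4.12 (cv2) and the standard library are available. Lean on these libraries where they do the work, as an engineer would, in place of code of your own. Each camera call takes 0.05 s, during which the arm holds its last target. There are 200 camera calls.

TASK

The brown carton has slumped over against the green wipes box. Without grasping or lifting anything, push the carton's leaning side back until it stands upright on its base, leaving the wipes box where it is meanwhile. Then push the wipes box along the worktop from its far end until it is up against the carton, square to it, so that the carton cannot slump again; the carton should stay standing about where its lower edge rests now, and the tub, beaker and jar must be left alone.

Things in the scene. Friction and masses are not known exactly. Their poses are not given: they have to be found in the camera images.
- carton: closed brown carton, 120 (x) x 139 (y) x 202 mm (z, base to top), 0.2-0.42 kg, loose. Origin: centre of its base. At the start it leans about 0.76 rad from upright toward its own +x: it stands on the lower edge of its +x side, and that side rests on the upper edge of the wipes box's end. Its own lower edge holds by friction; once tilted under about 0.53 rad it falls back onto its base by itself
- carton_lean_edge (a point): middle of the carton's top edge on the leaning +x side (own x +60, y 0, z +202 mm): the foremost edge of the overhang. It juts about 50 mm over the wipes box, 50 mm above its top, 143 mm above the worktop; 202 mm when the carton stands. A few N against the lean swing it up and back about carton_foot_edge
- carton_foot_edge (a point): middle of the lower edge on which the carton leans and pivots (own x +60, y 0, z 0 mm), at worktop height; the real edge is slightly rounded, so while leaning the point reads some 6 mm below the surface
- wipes_box_full: green wipes box, 145 (x) x 285 (y) x 92 mm (z), about 0.6 kg, flat on the worktop, slides at 3 to 8 N. Origin: centre of its underside; long axis = own y. The carton leans on its +y end (y +142 mm), about 92 mm short of the carton's lower edge; the far end, to push on, is at y -143 mm. Up against the standing carton, the two origins lie 202 mm apart along the box's y
- tub: white sample tub with red lid, 70 mm across, 60 mm high, origin under its centre; a bystander
- beaker: small clear empty beaker, 58 mm across, 62 mm high, origin under its centre; a bystander
- jar: square white jar with a small red knob on its lid, 78 x 78 x 90 mm, origin under its centre; a bystander

How it is judged:
On the way, in this order (a step that is already met when the one before it is completed fails the run):
1. the carton stands upright on its base, still with a gap between it and the wipes box (angle between carton's own z axis and vertical below 0.06 rad and height (world z) of carton below 0.008 m and y of carton in the frame of wipes_box_full above 0.235 m), for 0.3 s.
2. the wipes box is up against the standing carton (y of carton in the frame of wipes_box_full below 0.212 m and angle between carton's own z axis and vertical below 0.06 rad), for 0.2 s.
At the end, for the whole second after the job is handed in: The carton stands upright on its base (tilt under 0.06 rad), its lower front edge within 50 mm of where it rested at the start; the wipes box lies flat with its end against the carton (gap under 10 mm, sideways offset of centres under 60 mm, square within 0.14 rad); both at rest (all of step 2 and height (world z) of each of carton, wipes_box_full below 0.008 m and angle between wipes_box_full's own z axis and vertical below 0.05 rad and y of carton in the frame of wipes_box_full above 0.19 m and x of carton in the frame of wipes_box_full between -0.06 and 0.06 m and angle between the x axis of carton and the y axis of wipes_box_full, either way round below 0.14 rad and distance of carton_foot_edge from where it was at the start of the episode below 0.05 m and linear speed of each of carton, wipes_box_full below 0.02 m/s); the robot touches nothing.
It fails at once if the wipes box is shifted over 30 mm while the carton still leans (angle between carton's own z axis and vertical above 0.3 rad and distance of wipes_box_full from where it was at the start of the episode above 0.03 m).
It fails at once if the carton is lifted off the worktop (height (world z) of carton above 0.08 m or height (world z) of carton_foot_edge above 0.04 m).
It fails at once if the carton falls flat (angle between carton's own z axis and vertical above 1.1 rad).
It fails at once if the wipes box is lifted or tipped (height (world z) of wipes_box_full above 0.03 m or angle between wipes_box_full's own z axis and vertical above 0.25 rad).
It fails at once if the tub, beaker or jar is disturbed (moved over 30 mm) (distance of any of tub, beaker, jar from where it was at the start of the episode above 0.03 m).
It also fails if it takes over 51 s, if anything falls off the work surface, if the arm or the gripper's body presses on something with over 40 N, if the wrist force passes 120 N, or if a joint passes its speed limit or range.

## Working session

There is one attempt and no reset: what is moved stays moved. The work goes in short steps, Python scripts to look and compute and a tool call to move; the robot and the scene stay as the last step left them, time stands still between calls to the robot, and variables do not carry over. Pictures are saved under pics/ and viewed, at most 10 in all, crops included, and the job is handed in when it is done.

Besides the shell and the picture viewer there is one more tool, called after "Call:" by a JSON object that holds its "op" and its "data", one argument or row to a line. servo_tool: Moves the arm, as the interface text tells. Shift numbers are shares of 0.04 m and turn numbers shares of 0.12 rad, none past 1 either way. Its arguments: {"type":"object","properties":{"motion":{"type":"array"},"newtons":{"type":"number"}},"required":["motion"]}

```bash
mkdir -p pics
cat > h.py <<'E'
import numpy as np, cv2
from station import bot
def cam(n):
    im,d=bot.read_camera(n); c=bot.get_calibration(n)
    f=200/np.tan(np.radians(c["fovy"])/2); V=np.array(c["view"])
    v,u=np.mgrid[:400,:640]
    P=np.stack([(u-c["cx"])*d/f,(v-c["cy"])*d/f,d,np.ones_like(d)],-1)@np.linalg.inv(V).T
    return im,d,P[...,:3]
E
python3 - <<'E'
from h import *
for n in("top","side"):
    im,d,P=cam(n); cv2.imwrite(f"pics/{n}0.png",im[...,::-1]); c=bot.get_calibration(n)
    print(n,c["fovy"],np.linalg.inv(c["view"])[:3].round(3).tolist(),(d>0).mean())
    np.savez(f"{n}0.npz",im=im,d=d,P=P)
print(bot.get_obs())
E
```

```text
top 43.2473432255274 [[0.021, -0.993, 0.119, 0.355], [-1.0, -0.021, 0.002, -0.004], [0.001, -0.119, -0.993, 1.405]] 0.99601953125
side 54.17222449818177 [[-0.833, -0.275, 0.479, -0.088], [-0.553, 0.419, -0.721, 0.904], [-0.003, -0.865, -0.501, 0.714]] 0.97356640625
{'t': 0.1, 'q': array([ 1.15392009,  0.47773713,  0.02232415,  1.55634161, -0.01148733,
        1.10928083, -0.08309453]), 'joint_vel': array([ 1.30360877e-03, -5.78581972e-04, -4.07076409e-04, -1.86881790e-03,
        6.89591224e-04, -2.53436712e-04,  6.27858297e-05]), 'joint_torque': array([ 3.21116757e-03, -5.97759247e+01,  1.61315806e+00, -2.81954795e+01,
        1.28181066e-02,  4.99932023e-03,  5.99483155e-05]), 'eef_pos': array([ 0.20497956, -0.64261118,  0.25241397]), 'tool_rot': array([-7.98053350e-04,  9.88101809e-01,  1.53799039e-01, -1.86116439e-04]), 'contact_force': array([-0.45843406,  1.21694986, -0.56382439]), 'torque': array([-0.02225586, -0.0050259 ,  0.02332605]), 'grasp_force': 0.0, 'gripper_width': 0.9997164905712222}
```

View pics/top0.png

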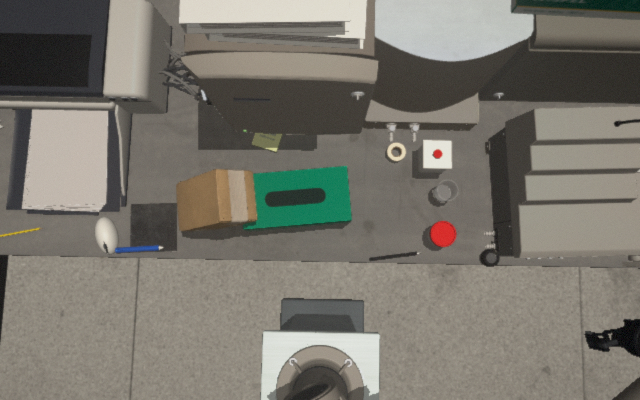

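View pics/side0.png

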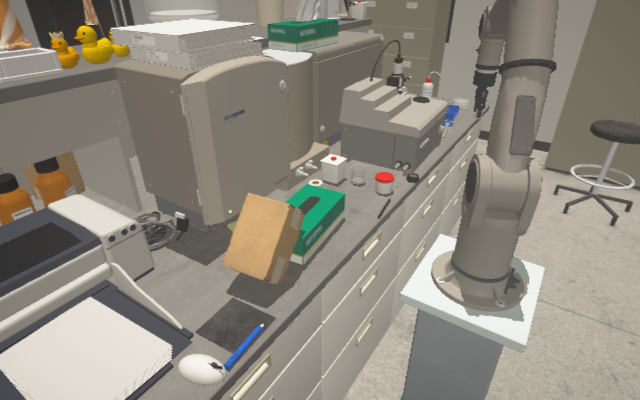

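The top view shows the carton (cols 178-256, rows 170-230) leaning right over the green box (cols 250-351, rows 168-228). Jar, beaker and tub sit at cols 425-457. The side view confirms the carton's lean. Now for the numbers.

Run:
```python
from h import *
z=np.load("top0.npz"); im,P=z["im"],z["P"]
H=cv2.cvtColor(im,cv2.COLOR_RGB2HSV); h,s,v=[H[...,i].astype(int) for i in range(3)]
roi=np.zeros((400,640),bool); roi[130:262,140:480]=1
g=roi&(h>60)&(h<95)&(s>120)&(abs(P[...,2]-.092)<.012)
r=cv2.minAreaRect(P[g][:,:2].astype(np.float32)); print("box",r,cv2.boxPoints(r).round(3).tolist(),np.median(P[g][:,2]))
b=roi&(h<25)&(s>40)&(P[...,2]>.03)&(P[...,1]>.05)
b=b&(np.mgrid[:400,:640][1]<262)
Q=P[b]; print("carton",len(Q),Q.min(0).round(3),Q.max(0).round(3))
# highest ridge and lean edge by rows
for row in (180,190,200,210,220):
    c=np.arange(176,264,4); print(row,[(round(float(P[row,k,0]),3),round(float(P[row,k,1]),3),round(float(P[row,k,2]),3)) for k in c][::2])
for n,sl in dict(jar=(140,172,420,456),beaker=(178,208,428,462),tub=(220,250,428,460)).items():
    q=P[sl[0]:sl[1],sl[2]:sl[3]].reshape(-1,3); q=q[q[:,2]>.03]; print(n,q.min(0).round(3),q.max(0).round(3))
# furniture heights near
q=P[100:262,130:500]; 
for x0 in np.arange(.2,.75,.05):
  print(round(x0,2),[round(float(np.max(P[...,2][(abs(P[...,0]-x0)<.025)&(abs(P[...,1]-y)<.025)],initial=0)),2) for y in np.arange(.4,-.5,-.05)])
```

```text
box ((0.5088879466056824, 0.07498185336589813), (0.14628992974758148, 0.2827403247356415), 5.943158149719238) [[0.42100000381469727, 0.20800000429153442], [0.45100000500679016, -0.0729999989271164], [0.5960000157356262, -0.057999998331069946], [0.5669999718666077, 0.22300000488758087]] 0.09140123824994117
carton 4287 [0.416 0.168 0.03 ] [0.687 0.394 0.219]
180 [(0.56, 0.415, 0.006), (0.561, 0.394, 0.0), (0.541, 0.334, 0.14), (0.538, 0.307, 0.167), (0.534, 0.282, 0.19), (0.531, 0.257, 0.215), (0.533, 0.24, 0.206), (0.536, 0.224, 0.186), (0.539, 0.207, 0.17), (0.542, 0.19, 0.152), (0.552, 0.179, 0.092)]
190 [(0.522, 0.392, 0.078), (0.519, 0.362, 0.109), (0.516, 0.333, 0.138), (0.513, 0.307, 0.164), (0.51, 0.281, 0.188), (0.507, 0.256, 0.215), (0.509, 0.239, 0.203), (0.512, 0.223, 0.186), (0.514, 0.206, 0.172), (0.516, 0.189, 0.156), (0.525, 0.178, 0.093)]
200 [(0.505, 0.415, -0.005), (0.493, 0.362, 0.104), (0.49, 0.332, 0.137), (0.488, 0.306, 0.163), (0.486, 0.28, 0.189), (0.483, 0.255, 0.215), (0.485, 0.238, 0.205), (0.486, 0.221, 0.193), (0.489, 0.205, 0.173), (0.491, 0.188, 0.159), 
[... 1146 characters left out ...]
.01, 0.01, 0.01, 0.01, 0.07, 0.06, 0.01, 0.22]
0.45 [0.09, 0.14, 0.19, 0.22, 0.2, 0.15, 0.1, 0.1, 0.1, 0.1, 0.01, 0.01, 0.01, 0.01, 0.07, 0.06, 0.01, 0.22]
0.5 [0.1, 0.15, 0.2, 0.22, 0.2, 0.15, 0.1, 0.1, 0.1, 0.1, 0.01, 0.01, 0.01, 0.01, 0.07, 0.07, 0.01, 0.26]
0.55 [0.1, 0.15, 0.2, 0.22, 0.2, 0.1, 0.1, 0.1, 0.1, 0.1, 0.01, 0.01, 0.01, 0.01, 0.07, 0.07, 0.01, 0.29]
0.6 [0.01, 0.01, 0.01, 0.01, 0.01, 0.01, 0.1, 0.1, 0.1, 0.1, 0.01, 0.01, 0.01, 0.09, 0.09, 0.09, 0.01, 0.31]
0.65 [0.01, 0.01, 0.01, 0.01, 0.02, 0.02, 0.01, 0.01, 0.01, 0.42, 0.01, 0.06, 0.06, 0.09, 0.1, 0.09, 0.01, 0.32]
0.7 [0.01, 0.01, 0.48, 0.5, 0.51, 0.51, 0.51, 0.51, 0.51, 0.5, 0.49, 0.09, 0.09, 0.09, 0.09, 0.09, 0.09, 0.32]
```

Run:
```python
from h import *
z=np.load("top0.npz"); P=z["P"]
def plane(q):
    c=q.mean(0); n=np.linalg.svd(q-c)[2][2]; return c,n*np.sign(n[2])
ct,nt=plane(P[182:218,228:246].reshape(-1,3)); cb,nb=plane(P[188:218,188:214].reshape(-1,3))
print("top face n",nt.round(3),"tilt",np.arccos(nt[2]),"az",np.arctan2(nt[1],nt[0])); print("-x side n",nb.round(3),"az",np.arctan2(nb[1],nb[0]))
# ridge cross product; brown footprint extents
r=np.cross(nt,nb); print("ridge",r.round(3))
m=np.zeros((400,640),bool); m[165:236,172:262]=1
m&=P[...,2]>.12; a=np.arctan2(r[1],r[0]); 
Q=P[m]; u=np.array([np.cos(a),np.sin(a)]); s=Q[:,:2]@u; print("along ridge",s.min(),s.max(),np.percentile(s,[1,99]),u)
w=np.array([-u[1],u[0]]); t=Q[:,:2]@w; print("across",np.percentile(t,[0,1,99,100]))
```

```text
top face n [-0.045  0.987  0.155] tilt 1.4151487114043089 az 1.6161104694209643
-x side n [-0.096  0.695  0.712] az 1.7073795997464063
ridge [0.595 0.017 0.063]
along ridge 0.35488489515704763 0.5745120912227832 [0.43102017 0.56794478] [0.99958933 0.02865623]
across [-0.01465718  0.15755363  0.331629    0.33901622]
```

Call:
{"op": "servo_tool", "data": {
  "motion": [
    [[1,0,0,1,0],[1,0,0,1,0],[1,0,0,1,0.5],[1,0.3,0.7,0.5,1],[1,0.3,0.9,0,1],[1,0.3,0.9,0,1],[1,0.3,0.9,0,1],[1,0.3,0.9,0,1],[1,0.3,0.9,0,1],[1,0.3,0.9,0,1],[1,0.3,0.9,0,1],[1,0.3,0.9,0,1],[1,0.3,0.9,0,1]]
  ]
}}

```text
t: 1.4
eef_pos: [0.3252, -0.2894, 0.3931]
tool_rot: [-0.0, 0.706, 0.708, -0.0]
contact_force: [1.0, 0.1, -0.1]
gripper_width: 0.999
grasp_force: 0.0
```

Run:
```python
from h import *
P=np.load("top0.npz")["P"]
m=np.zeros((400,640),bool); m[160:240,172:262]=1; m&=(P[...,2]>.11)&(P[...,2]<.25)&(P[...,0]<.62)
for y in (.18,.2,.22,.24,.26,.28,.30,.32):
    q=P[m&(abs(P[...,1]-y)<.006)]; print(y,len(q),q[:,0].min().round(3),q[:,0].max().round(3),((q[:,0].min()+q[:,0].max())/2).round(3),np.median(q[:,2]).round(3))
q=P[m][:,:2].astype(np.float32); r=cv2.minAreaRect(q); print(r)
for s in (182,190,200,210,218):
    k=np.where(m[s])[0]; print(s,k.max(),P[s,k.max()].round(3))
```

```text
0.18 233 0.438 0.567 0.503 0.15
0.2 308 0.434 0.569 0.502 0.17
0.22 323 0.43 0.564 0.497 0.189
0.24 328 0.428 0.563 0.495 0.206
0.26 245 0.427 0.56 0.493 0.207
0.28 214 0.424 0.556 0.49 0.188
0.3 211 0.422 0.553 0.488 0.167
0.32 197 0.42 0.551 0.486 0.148
((0.49215126037597656, 0.2657085061073303), (0.1345105767250061, 0.1860733926296234), 7.4373087882995605)
182 253 [0.539 0.179 0.141]
190 254 [0.518 0.176 0.144]
200 255 [0.494 0.173 0.137]
210 256 [0.468 0.169 0.14 ]
218 256 [0.448 0.168 0.142]
```

Call:
{"op": "servo_tool", "data": {
  "motion": [
    [[1,0.46,0.97,0,0.5],[1,0.46,0.97,0,0.45],[1,0.46,0.97,0,0],[1,0.46,0.97,0,0],[1,0.46,0.97,0,0],[1,0.46,0.97,0,0],[1,0.46,0.97,0,0],[1,0.46,0.97,0,0],[1,0.46,0.97,0,0],[1,0.46,0.97,-0.6,0],[1,0,0,-1,0],[1,0,0,-1,0],[1,0,0,-1,0],[1,0,0,-1,0],[1,0,0,-1,0],[1,0,0,-0.7,0],[1,0,0,-0.2,0],[1,0,0,0,0]]
  ]
}}

```text
t: 3.2
eef_pos: [0.5085, 0.0968, 0.1326]
tool_rot: [-0.001, 0.666, 0.746, -0.001]
contact_force: [-0.1, -0.2, 1.2]
gripper_width: 0.997
grasp_force: 0.0
```

Call:
{"op": "servo_tool", "data": {
  "motion": [
    [[1,-0.04,0.4,-0.1,0],[1,-0.04,0.4,0,0],[1,-0.04,0.4,0,0],[1,0,0,0,0]]
  ]
}}

```text
t: 3.6
eef_pos: [0.5052, 0.1479, 0.1316]
tool_rot: [0.001, 0.665, 0.747, 0.002]
contact_force: [0.2, -0.0, 0.3]
gripper_width: 0.998
grasp_force: 0.0
```

Run:
```python
from h import *
im,d,P=cam("side"); c=im[170:300,200:370]; cv2.imwrite("pics/s1.png",cv2.resize(c,None,fx=4,fy=4)[...,::-1])
```

```text
(no output)
```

View pics/s1.png

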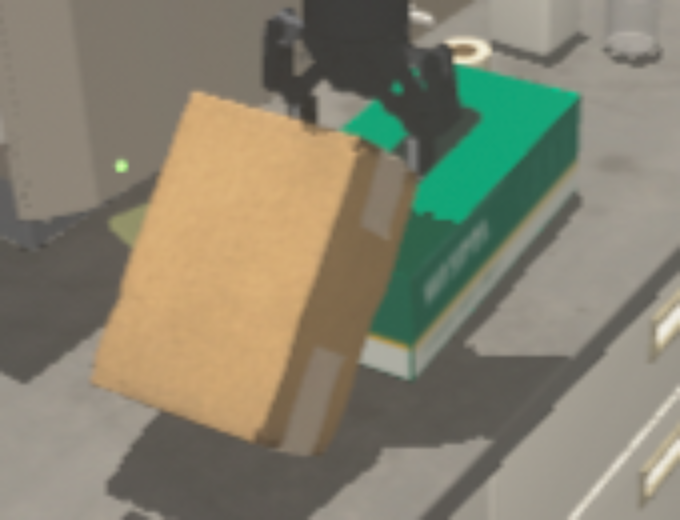

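The near fingertip (crop ~415,175) is right at the carton's lean edge, above the green box top. I'll lower it slightly and begin a slow push.

Call:
{"op": "servo_tool", "data": {
  "motion": [
    [[1,0,0,-0.2,0],[1,-0.01,0.1,0,0],[1,-0.01,0.1,0,0],[1,-0.01,0.1,0,0],[1,-0.01,0.1,0,0],[1,-0.01,0.1,0.05,0],[1,-0.01,0.1,0.05,0],[1,-0.01,0.1,0.05,0]]
  ]
}}

```text
t: 4.45
eef_pos: [0.5016, 0.1732, 0.1276]
tool_rot: [0.0, 0.666, 0.746, 0.0]
contact_force: [0.2, -0.6, 0.4]
gripper_width: 0.998
grasp_force: 0.5
```

```bash
cat >> h.py <<'E'
def tilt():
    im,d,P=cam("top"); H=cv2.cvtColor(im,cv2.COLOR_RGB2HSV)
    m=(H[...,0]<25)&(H[...,1]>60)&(P[...,2]>.03)&(P[...,2]<.26)&(P[...,0]<.6)&(P[...,0]>.42)&(P[...,1]>.26)&(P[...,1]<.5)
    q=P[m]; c=np.median(q,0); q=q[np.abs(q-c).max(1)<.05]; A=np.c_[q[:,:2],np.ones(len(q))]; k=np.linalg.lstsq(A,q[:,2],rcond=None)[0]
    n=np.array([-k[0],-k[1],1]); n/=np.linalg.norm(n); Q=P[m]
    print("n",n.round(3),"tilt",np.arcsin(n[2]).round(3),"n",len(Q),"max",Q.max(0).round(3),"min",Q.min(0).round(3)); return im
E
python3 - <<'E'
from h import *
tilt()
im,d,P=cam("side"); c=im[170:300,200:370]; cv2.imwrite("pics/s2.png",cv2.resize(c,None,fx=4,fy=4)[...,::-1])
E
```

```text
n [-0.11   0.75   0.652] tilt 0.71 n 1874 max [0.555 0.397 0.224] min [0.42  0.26  0.031]
```

View pics/s2.png

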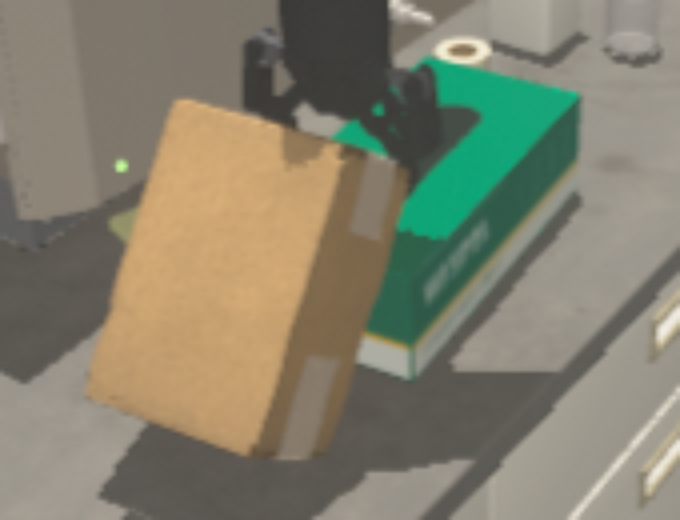

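The carton has swung back from tilt ~0.78 to 0.71, with its top edge (crop ~400,170) against the finger. I'll keep going.

Call:
{"op": "servo_tool", "data": {
  "motion": [
    [[1,-0.01,0.1,0.06,0],[1,-0.01,0.1,0.06,0],[1,-0.01,0.1,0.06,0],[1,-0.01,0.1,0.06,0],[1,-0.01,0.1,0.06,0],[1,-0.01,0.1,0.06,0],[1,-0.01,0.1,0.06,0]]
  ]
}}

```text
t: 5.25
eef_pos: [0.4987, 0.2014, 0.1443]
tool_rot: [-0.0, 0.666, 0.746, 0.0]
contact_force: [-0.3, -0.2, 0.0]
gripper_width: 0.998
grasp_force: 0.1
```

```bash
python3 -c "
from h import *
tilt()"
```

```text
n [-0.195  0.757  0.624] tilt 0.674 n 1405 max [0.552 0.41  0.229] min [0.42  0.261 0.031]
```

Call:
{"op": "servo_tool", "data": {
  "motion": [
    [[1,-0.01,0.1,0.06,0],[1,-0.01,0.1,0.06,0],[1,-0.01,0.1,0.05,0],[1,-0.01,0.1,0.05,0],[1,0,0,0,0],[1,0,0,0,0],[1,0,0,0,0]]
  ]
}}

```text
t: 6.0
eef_pos: [0.4971, 0.2166, 0.1528]
tool_rot: [0.0, 0.667, 0.745, -0.0]
contact_force: [-0.5, 0.5, 0.2]
gripper_width: 1.001
grasp_force: 0.0
```

Run:
```python
from h import *
a=tilt(); b=cam("side")[0]
cv2.imwrite("pics/s3.png",np.hstack([cv2.resize(b[170:300,200:360],None,fx=2.5,fy=2.5),cv2.resize(a[140:270,160:320],None,fx=2.5,fy=2.5)])[...,::-1])
```

```text
n [-0.063 -0.548  0.834] tilt 0.987 n 1697 max [0.554 0.441 0.216] min [0.42  0.304 0.031]
```

View pics/s3.png

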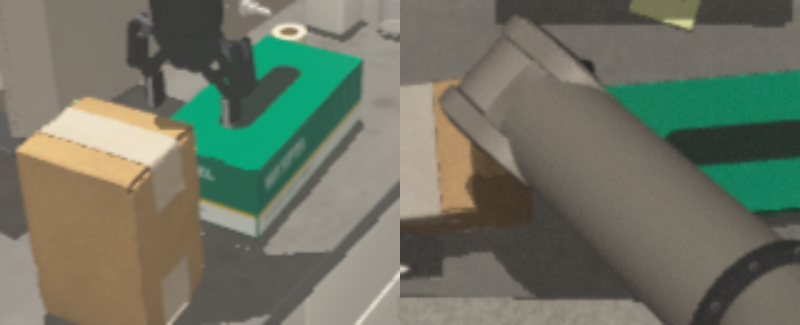

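The side view shows the carton standing on its base with a clear gap to the box; its top is at crop rows 95-190. Next I'll rise, cross to the box's far end and descend.

Call:
{"op": "servo_tool", "data": {
  "motion": [
    [[1,0,-0.3,0.4,0],[1,0,-0.5,1,0],[1,0,-0.5,1,0],[1,0.1,-0.96,0,0],[1,0.1,-0.96,0,0],[1,0.1,-0.96,0,0],[1,0.1,-0.96,0,0],[1,0.1,-0.96,0,0],[1,0.1,-0.96,0,0],[1,0.1,-0.96,0,0],[1,0.1,-0.96,0,0],[1,0,0,0,0],[1,0,0,0,0]]
  ]
}}

```text
t: 7.4
eef_pos: [0.5289, -0.1432, 0.2486]
tool_rot: [-0.0, 0.667, 0.745, 0.0]
contact_force: [-0.7, 0.9, 0.1]
gripper_width: 0.999
grasp_force: 0.0
```

```bash
cat >> h.py <<'E'
def both():
    im,d,P=cam("top"); H=cv2.cvtColor(im,cv2.COLOR_RGB2HSV); h,s=H[...,0],H[...,1]; z=P[...,2]
    R=(P[...,0]>.38)&(P[...,0]<.65)&(P[...,1]<.5)&(P[...,1]>-.12)
    g=R&(h>60)&(h<95)&(s>120)&(abs(z-.092)<.012); c=R&(P[...,1]>.24)&(abs(z-.202)<.012)
    for n,m in(("box",g),("carton",c)):
        q=P[m]; r=cv2.minAreaRect(q[:,:2].astype(np.float32)); A=np.c_[q[:,:2],np.ones(len(q))]; k=np.linalg.lstsq(A,q[:,2],rcond=None)[0]
        print(n,len(q),np.round(r[0],4),np.round(r[1],4),round(r[2],2),"slope",k[:2].round(3),"z",np.median(q[:,2]).round(4))
    return im
E
python3 -c "
from h import *
both()"
```

```text
box 5108 [0.5084 0.0759] [0.1457 0.2851] 6.15 slope [ 0.001 -0.001] z 0.0914
carton 2513 [0.4828 0.3577] [0.1324 0.113 ] 6.77 slope [0.006 0.028] z 0.2014
```

Call:
{"op": "servo_tool", "data": {
  "motion": [
    [[1,0.07,0.2,-0.8,0],[1,0,0,-1,0],[1,0,0,-1,0],[1,0,0,-1,0],[1,0,0,-1,0],[1,0,0,-0.3,0],[1,0,0,0,0],[1,-0.02,0.2,0,0],[1,-0.02,0.2,0,0],[1,-0.02,0.2,0,0],[1,-0.02,0.2,0,0],[1,-0.02,0.2,0,0],[1,0,0,0,0]]
  ]
}}

```text
t: 8.75
eef_pos: [0.528, -0.0925, 0.0453]
tool_rot: [-0.0, 0.666, 0.746, 0.0]
contact_force: [0.2, -0.2, -0.5]
gripper_width: 1.001
grasp_force: 0.0
```

Call:
{"op": "servo_tool", "data": {
  "motion": [
    [[1,-0.016,0.15,0,0],[1,-0.016,0.15,0,0],[1,-0.016,0.15,0,0],[1,-0.016,0.15,0,0],[1,-0.016,0.15,0,0],[1,-0.016,0.15,0,0],[1,-0.016,0.15,0,0],[1,-0.016,0.15,0,0],[1,-0.016,0.15,0,0],[1,-0.016,0.15,0,0],[1,-0.016,0.15,0,0],[1,-0.016,0.15,0,0],[1,-0.016,0.15,0,0],[1,0,0,0,0]]
  ]
}}

```text
t: 10.15
eef_pos: [0.5195, -0.0145, 0.0449]
tool_rot: [-0.0, 0.666, 0.746, 0.001]
contact_force: [-0.1, -0.6, 2.3]
gripper_width: 0.999
grasp_force: 0.0
```

```bash
python3 -c "
from h import *
both()"
```

```text
box 4600 [0.501  0.1424] [0.1455 0.2833] 6.23 slope [ 0.002 -0.   ] z 0.0913
carton 2510 [0.4822 0.3578] [0.1325 0.1126] 6.89 slope [0.01  0.027] z 0.2015
```

Call:
{"op": "servo_tool", "data": {
  "motion": [
    [[1,-0.008,0.08,0,0],[1,-0.008,0.08,0,0],[1,-0.008,0.08,0,0],[1,-0.008,0.08,0,0],[1,-0.008,0.08,0,0],[1,0,0,0,0],[1,0,0,0,0]]
  ]
}}

```text
t: 10.9
eef_pos: [0.518, 0.0005, 0.0449]
tool_rot: [-0.0, 0.666, 0.746, 0.0]
contact_force: [0.1, -0.8, 1.6]
gripper_width: 1.005
grasp_force: 0.0
```

```bash
python3 -c "
from h import *
both()"
```

```text
box 4553 [0.4993 0.1576] [0.1454 0.2845] 6.02 slope [0.002 0.   ] z 0.0913
carton 2521 [0.4823 0.358 ] [0.1321 0.1134] 7.47 slope [0.007 0.029] z 0.2015
```

Call:
{"op": "servo_tool", "data": {
  "motion": [
    [[1,-0.006,0.06,0,0],[1,-0.006,0.06,0,0],[1,0,0,0,0],[1,0,0,0,0]]
  ]
}}

```text
t: 11.35
eef_pos: [0.5176, 0.0047, 0.0449]
tool_rot: [-0.0, 0.666, 0.746, 0.0]
contact_force: [0.3, -1.9, 2.6]
gripper_width: 0.998
grasp_force: 0.0
```

```bash
python3 -c "
from h import *
both()"
```

```text
box 4525 [0.499  0.1618] [0.1455 0.2841] 6.27 slope [0.001 0.001] z 0.0913
carton 2517 [0.4827 0.3575] [0.1328 0.1128] 7.53 slope [0.004 0.025] z 0.2015
```

Call:
{"op": "servo_tool", "data": {
  "motion": [
    [[1,-0.006,0.06,0,0],[1,-0.006,0.06,0,0],[1,0,0,0,0],[1,0,0,0,0]]
  ]
}}

```text
t: 11.8
eef_pos: [0.5172, 0.0092, 0.045]
tool_rot: [0.0, 0.666, 0.746, 0.0]
contact_force: [1.1, -4.6, 3.6]
gripper_width: 0.997
grasp_force: 0.0
```

Run:
```python
from h import *
im=both(); im,d,P=cam("top")
m=(abs(P[...,2]-.202)<.012)&(abs(P[...,0]-.483)<.05)&(abs(P[...,1]-.37)<.04); q=P[m]
k=np.linalg.lstsq(np.c_[q[:,:2],np.ones(len(q))],q[:,2],rcond=None)[0]; print(k,len(q))
b=cam("side")[0]
cv2.imwrite("pics/s4.png",np.hstack([cv2.resize(b[150:300,190:360],None,fx=2.3,fy=2.3),cv2.resize(im[120:270,160:330],None,fx=2.3,fy=2.3)])[...,::-1])
```

```text
box 4497 [0.4981 0.1658] [0.1454 0.2848] 6.19 slope [0.003 0.   ] z 0.0913
carton 2520 [0.4827 0.3599] [0.1326 0.1129] 6.84 slope [0.005 0.026] z 0.2015
[-0.00140516  0.00576203  0.20091569] 1377
```

View pics/s4.png

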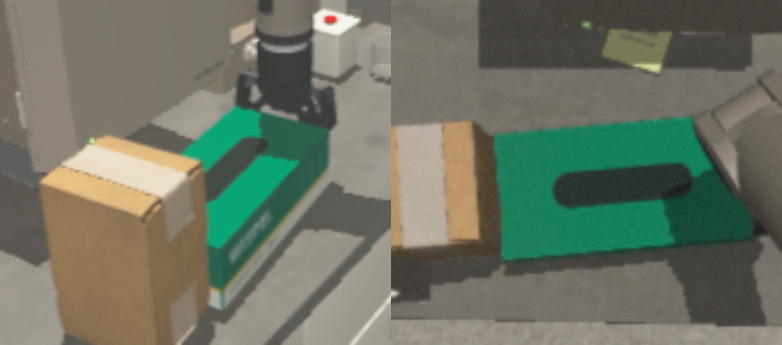

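The carton is upright with the box end flush against it: no gap at the seam (right crop ~495,190), force up to 4.6 N and the carton nudged 2 mm. I'll back off now.

Call:
{"op": "servo_tool", "data": {
  "motion": [
    [[1,0.03,-0.3,0,0],[1,0.06,-0.6,0,0],[1,0.06,-0.6,0,0],[1,0.06,-0.6,0,0],[1,0,0,0.8,0],[1,0,0,1,0],[1,0,0,1,0],[1,0,0,1,0],[1,0,0,0,0],[1,0,0,0,0]]
  ]
}}

```text
t: 12.95
eef_pos: [0.5257, -0.0748, 0.1974]
tool_rot: [0.001, 0.666, 0.746, 0.001]
contact_force: [-0.8, 0.1, 0.3]
gripper_width: 0.999
grasp_force: 0.0
```

```bash
python3 -c "
from h import *
both(); print(bot.get_obs()['eef_pos'],bot.hand_in())"
```

```text
box 5100 [0.4983 0.1658] [0.1455 0.2847] 6.45 slope [ 0.001 -0.001] z 0.0913
carton 2520 [0.4828 0.3597] [0.1323 0.1121] 6.47 slope [0.005 0.029] z 0.2015
the job is handed in; nothing more can be done
[ 0.52484468 -0.07483041  0.19623905] None
```

The carton is standing upright again, the wipes box is pushed square up against it, the arm is clear of everything, and the job was handed in at about 13 s; hand-in returned no verdict.

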